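# Dock the sealed standards jar and break its lid free

## Task

Take the orange-lidded jar, lid still sealed on it, bring it to the mouth of the blue hold-down shoe and slide it in under the lips until you feel it press against the stop hidden at the back. Leave it home there, take the lid by its knob and pull straight up until the sticky seal gives, without letting the lid fly up more than about 5 cm; finish still holding the lid level and still over the jar with its underside about 2 cm above the rim, touching nothing but your gripper. Leave the blue-lidded jar and the other things on the table where they are.

Things in the scene. Friction and masses are not known exactly. Their poses are not given: they have to be found in the camera images.
- jar: White round jar with an orange band, 0.35 to 0.57 kg, loose. Origin at the centre of its underside, z up; yaw means nothing. Slippery grey plastic foot disc 88 mm across, 6 mm thick; round body 56 mm across from there up to the rim at 72 mm. 102 mm high with its lid. The lid stays sealed on when the jar is lifted or carried; outside the shoe the jar just comes up with the lid.
- jar_body (a point): Point on the jar's axis, 54 mm above its underside: a good TCP height to grip the 56 mm body from above, the knob then clearing the palm. Push the jar here; a hard sideways push on the knob can lever the lid loose.
- lid: Orange lid of that jar, 0.1 kg, loose but stuck by its seal. Origin at the centre of its disc's underside, on the rim, 72 mm above the jar's origin when closed; z up. Disc 58 mm across, 6 mm thick; a plug hangs 11 mm below into the mouth. The seal resists an upward pull with a peak of about 13 to 16 N in the first 1 to 3 mm, then lets go; the lid is quite free 9 mm up.
- knob (a point): Top centre of the lid's knob, 30 mm above the lid's origin. The knob is a plain orange cylinder 24 mm across and 24 mm high on the lid's disc; grip it from above.
- shoe: Hold-down shoe fixed to the table, 16 mm high: two blue rails 94 mm apart inside, from x = -55 to 68 mm, with steel lips that leave a 66 mm gap; no floor. Origin on the table midway between the rails; x points along them from open mouth to closed back (within 0.36 rad of world x). Lips' underside is 10 mm up: the jar's foot has 4 mm play before they hold it.
- mouth (a point): Mouth of the shoe, on the table midway between the ends of the flared blue guides, 86 mm before the shoe's origin; the way narrows from about 125 mm here to 94 mm at the rails. The guides are 16 mm high. Between them the lips begin with an upturned lead-in, 20 mm long, that rises from 10 to 18 mm over the table on its underside (22 mm on top).
- stop: Brass stop bar hidden from above under the shoe's steel rear cover (which starts at x = 37 mm of the shoe), fixed, 90 mm wide, 8 mm high. Origin on the table at the middle of its front face, axes as the shoe's. Its depth varies: 37 to 51 mm along the shoe's x. The jar is home when its foot touches it, the jar's origin 44 mm before the stop's.
- spare: Another jar like it, with a blue band and a blue lid, closed; 88 mm foot, 102 mm high, loose. Origin at the centre of its underside. To be left alone.
- vblock: Steel V-block, 70 x 50 x 40 mm, loose, origin under its centre. To be left alone.
- ringgauge: Dark steel ring gauge, 70 mm in diameter, 22 mm high, lying flat, loose, origin under its centre. To be left alone.
- setweight: Brass weight, 40 mm in diameter, 54 mm high, loose, origin under its centre. To be left alone.
- mouse: Black computer mouse, 62 mm across, 32 mm high, loose, origin under its centre. To be left alone.
Not all that is in view belongs to the job. What is meant by the lid is not purple, and is the smaller of those in its own colour.

How it is judged:
On the way, in this order (a step that is already met when the one before it is completed fails the run):
1. the jar, lid still sealed, stands under the lips and presses against the stop (contact force between jar and stop above 1 N and x of jar in the frame of stop above -0.049 m and y of jar in the frame of stop between -0.008 and 0.008 m and height (world z) of jar below 0.005 m and z of lid in the frame of jar below 0.076 m), for 0.1 s.
2. the lid comes free of its seal while the shoe keeps the jar (z of lid in the frame of jar above 0.082 m and x of jar in the frame of stop above -0.054 m and height (world z) of jar below 0.01 m and contact force between the fingers and lid above 1 N), for 0.1 s.
At the end, for the whole second after the job is handed in: The gripper holds the lid still, level within 10 degrees, centred over the jar within 15 mm, its underside 10 to 35 mm above the rim and not touching the jar; the jar stands flat on the table in the shoe within 10 mm of the stop (z of lid in the frame of jar between 0.082 and 0.107 m and horizontal distance between lid and jar below 0.015 m and angle between lid's own z axis and vertical below 0.17 rad and linear speed of each of lid, jar below 0.02 m/s and contact force between the fingers and lid above 1 N and contact force between lid and jar below 0.1 N and contact force between the arm and jar below 0.3 N and height (world z) of jar below 0.003 m and angle between jar's own z axis and vertical below 0.03 rad and x of jar in the frame of stop above -0.054 m and y of jar in the frame of stop between -0.008 and 0.008 m); the arm keeps its last pose, push and grip.
It fails at once if the lid flies up more than 60 mm above the rim (z of lid in the frame of jar above 0.132 m).
It fails at once if the blue-lidded jar is moved more than 15 mm (distance of spare from where it was at the start of the episode above 0.015 m).
It fails at once if the V-block, ring gauge, brass weight or mouse is moved more than 15 mm (distance of any of vblock, ringgauge, setweight, mouse from where it was at the start of the episode above 0.015 m).
It also fails if it takes over 64 s, if anything falls off the work surface, if the arm or the gripper's body presses on something with over 40 N, if the wrist force passes 120 N, or if a joint passes its speed limit or range.

## Robot

A 6-joint arm with a two-finger parallel gripper is mounted at the origin on the work surface. World frame = base frame: x ahead of the robot, y to its left, z up, the work surface at z = 0. Lengths are in m, angles in rad, forces in N, time in s.
With the tool pointing down it reaches from about 0.4 to 0.825 m from the base axis. Payload 7 kg.
Tool frame: the origin (TCP) lies between the finger pads, 19 mm behind the fingertips; this is the grasp point; z points along the fingers, x is the direction in which the jaws open and shut, and the axes are right-handed (so a half turn about z gives the same grasp; the last joint's range is limited). The gripper opens to 88 mm and grips with 3 to 60 N. Pads are 19 mm wide; open, the fingers measure 130 mm over their backs; the gripper's body (78 mm by 193 mm) begins 47 mm behind the grasp point.
Start: joints at [-0.813, 0.359, 0.012, 0, -1.224, -0.288], TCP at [0.306, -0.602, 0.245] pointing down, gripper open.
Joint ranges: [-3.07, 3.07], [-1.43, 2.12], [-1.02, 1.25], [-3.03, 1.67], [-3.05, -0], [-3.03, 3.03]. Speed limits (rad/s): [2.39, 2.39, 3.01, 3.14, 3.14, 3.14].

## Interface

Orientations are given as [roll, pitch, yaw] about the fixed x, y, z axes, in that order (R = Rz(yaw) Ry(pitch) Rx(roll)).
In Python, from station import telemetry, grab_frame, arm, regions_of, pinpoint gives the robot as it stands. The module is installed in compiled form; this text tells all that it offers.
- The arm moves only by the shell command python3 -m inch 'ROWS' [FORCE]. ROWS is text: rows parted by semicolons, each of 7 numbers parted by spaces: the opening, from 0 (shut) to 1 (fully open), then the shift along the world's x, y, z in cm, then the turn, a rotation vector about the world's x, y, z in degrees. A call has 1 to 12 rows; each row is the pose to reach, as a shift and turn from the pose measured when the call began; what a row does not reach only later rows make up. A row lasts 1/8 s, in which the tool goes at most 62.5 mm and 10.7 degrees, less where a joint would pass 70% of its speed; a pose out of reach is approached as far as the arm can. A call with a gripper value outside its range is refused whole. The fingers move at their own pace and stop on an object; FORCE is the grip in N (left out, the last holds). Time passes only in rows, so rows that repeat a pose let the fingers close. It gives the time, the measured TCP pose, the force and the opening at its end, in the units of the state.
- telemetry.get_state(): the state, without advancing time (a new reading comes with each control period).
- grab_frame(name): name is "scene" or "top" or "wrist"; returns a dict with "pixels" (384x512x3 uint8, red, green, blue), "fx", "fy", "cx", "cy" (pixels), "dist_coeffs" ([k1, k2, p1, p2, k3] as OpenCV has them; the pictures are not rectified), "R" (3x3) and "t" (3): a world point X has camera coordinates R X + t. Camera axes: x right, y down, z forward; pixel columns grow to the right and rows downward; lengths in m; the calibration is good to about 2 mm. A picture is of the moment at which its call begins. There is no depth.
- arm.job_done(): hands the job in, once; it reports no verdict.
Trained networks look in the newest picture that a camera, given by its name, has taken for a name from the list of things; names that differ only in an ending like _2 or _b are one class to them, and where a whole thing is asked for, a point or a joint stands for the part that bears it (a point fixed in the world has none). Each returns a list of dicts, best first, with "p" (0 to 1); they miss things now and then, are a little off and sometimes report something else, mostly with a low value. They report only what shows in the picture. A call takes as long as a camera call. They do not tell look-alikes from the thing itself.
- regions_of(camera, name): "pixels" (384x512 bool, what is visible of it) and "bbox" ([left, top, right, bottom] in pixels, round what is visible of it).
- pinpoint(camera, name): "location" ([column, row] in pixels: a listed point, or the origin of a listed thing).
The state is a dict: "t": time; "q": joint angles; "qd": joint speeds; "joint_efforts": joint torques, N m; "eef_pos": TCP position; "ee_rot": TCP orientation; "force": force on the tool from outside, world axes, zero at the start; "moment": the same for the moment, N m; "width": finger opening in m.
Only numpy, scipy, OpenCV 4.12 (cv2) and the standard library are available. Lean on these libraries where they do the work, as an engineer would, in place of code of your own. Each camera call takes 0.05 s, during which the arm holds its last target. There are 200 camera calls.

## Working session

There is one attempt and no reset: what is moved stays moved. The work goes in short steps, Python scripts to look and compute and a shell command to move; the robot and the scene stay as the last step left them, time stands still between calls to the robot, and variables do not carry over. Pictures are saved under pics/ and viewed, about 8 in all and at most 12, crops included, and the job is handed in when it is done.

```bash
mkdir -p pics; cat > h.py <<'E'
import numpy as np, cv2
from station import telemetry, grab_frame, arm, regions_of, pinpoint
def ray(f,px):
    K=np.array([[f['fx'],0,f['cx']],[0,f['fy'],f['cy']],[0,0,1.]])
    u=cv2.undistortPoints(np.array([[px]],float),K,np.array(f['dist_coeffs'],float))[0,0]
    R=np.array(f['R']);t=np.array(f['t'])
    return -R.T@t, R.T@np.array([u[0],u[1],1.])
def onz(f,px,z):
    o,d=ray(f,px); return o+d*(z-o[2])/d[2]
def proj(f,X):
    K=np.array([[f['fx'],0,f['cx']],[0,f['fy'],f['cy']],[0,0,1.]])
    return cv2.projectPoints(np.array(X,float).reshape(-1,3),cv2.Rodrigues(np.array(f['R']))[0],np.array(f['t'],float),K,np.array(f['dist_coeffs'],float))[0][:,0]
def save(f,name): cv2.imwrite('pics/'+name,cv2.cvtColor(f['pixels'],cv2.COLOR_RGB2BGR))
Z=dict(jar=0,lid=.072,knob=.102,jar_body=.054,shoe=0,mouth=0,stop=0,spare=0,vblock=0,ringgauge=0,setweight=0,mouse=0)
E
python3 - <<'E'
from h import *
np.set_printoptions(precision=4,suppress=True)
s=telemetry.get_state();print(s)
for c in ['top','scene']:
    f=grab_frame(c);save(f,c+'0.png')
    for n in Z:
        for r in pinpoint(c,n)[:3]:
            print(c,n,round(r['p'],2),np.round(r['location']),onz(f,r['location'],Z[n]))
E
```

```text
{'t': 0.0, 'q': array([-0.8129,  0.3594,  0.0111, -0.0004, -1.2241, -0.2881]), 'qd': array([-0.0002, -0.001 ,  0.0008, -0.0014,  0.0004, -0.0002]), 'joint_efforts': array([  0.0007, -58.2724,  29.3065,   6.9973,   0.0071,  -0.0001]), 'eef_pos': array([ 0.3053, -0.6015,  0.2444]), 'ee_rot': array([-3.1415, -0.0017,  2.0405]), 'force': array([ 0.1921, -0.6196, -0.4114]), 'moment': array([-0.0539, -0.0371, -0.0064]), 'width': 0.08757821108999482}
top jar 0.7 [346. 205.] [ 0.5048 -0.2602  0.    ]
top lid 0.93 [343. 252.] [ 0.3705 -0.2306  0.072 ]
top lid 0.74 [407. 163.] [ 0.6169 -0.4182  0.072 ]
top lid 0.64 [357. 202.] [ 0.5059 -0.2738  0.072 ]
top knob 0.79 [398. 207.] [ 0.4903 -0.3737  0.102 ]
top knob 0.7 [347. 255.] [ 0.3639 -0.2347  0.102 ]
top knob 0.64 [359. 198.] [ 0.5122 -0.2707  0.102 ]
top jar_body 0.57 [352. 202.] [ 0.5082 -0.2656  0.054 ]
top shoe 0.56 [270. 169.] [ 0.6114 -0.039   0.    ]
top mouth 0.93 [266. 196.] [ 0.5317 -0.0253  0.    ]
top spare 0.89 [176. 206.] [0.501 0.239 0.   ]
top vblock 0.93 [151. 143.] [0.6892 0.3221 0.    ]
top ringgauge 0.65 [347. 141.] [ 0.
[... 527 characters left out ...]
150.] [ 0.4261 -0.2242  0.102 ]
scene knob 0.64 [145. 166.] [ 0.5481 -0.3654  0.102 ]
scene knob 0.55 [176. 163.] [ 0.5111 -0.2695  0.102 ]
scene jar_body 0.93 [178. 174.] [ 0.5106 -0.2678  0.054 ]
scene shoe 0.64 [242. 211.] [ 0.5957 -0.0226  0.    ]
scene shoe 0.55 [244. 201.] [ 0.5434 -0.0285  0.    ]
scene mouth 0.56 [246. 196.] [ 0.52   -0.0272 -0.    ]
scene vblock 0.87 [346. 246.] [0.6922 0.3168 0.    ]
scene ringgauge 0.58 [160. 226.] [ 0.7151 -0.2639  0.    ]
scene ringgauge 0.55 [116. 198.] [ 0.6172 -0.4621  0.    ]
scene setweight 0.62 [115. 201.] [ 0.6315 -0.4585  0.    ]
scene mouse 0.76 [381. 223.] [ 0.5689  0.4307 -0.    ]
scene mouse 0.25 [181. 173.] [ 0.4343 -0.2866  0.    ]
```

View pics/top0.png

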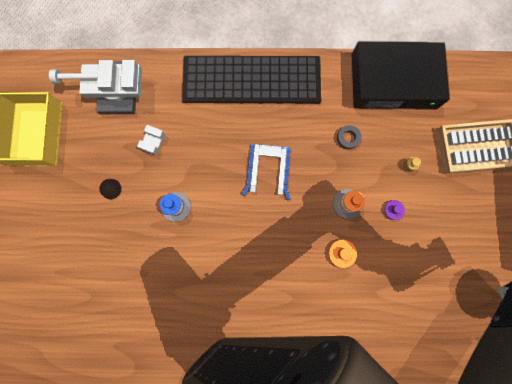

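View pics/scene0.png

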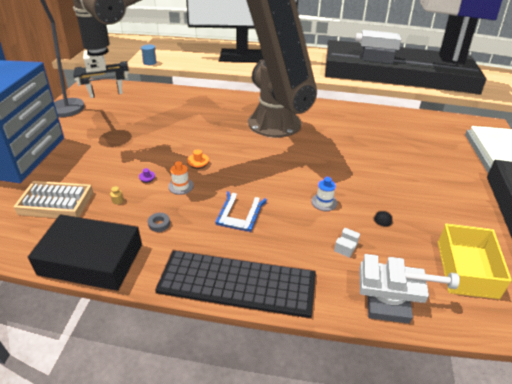

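The jar stands at about pixel (350,203) in the top picture, with a decoy orange lid at (343,254) and a purple one at (395,210). The shoe opens toward the robot at (266,196). Next I move above the jar.

```bash
python3 -m inch '1 4 6 0 0 0 -8; 1 8 12 0 0 0 -16; 1 12 18 0 0 0 -24; 1 16 24 0 0 0 -32; 1 18 30 0 0 0 -37; 1 20 33 0 0 0 -37; 1 20 33 0 0 0 -37; 1 20 33 0 0 0 -37'
cat > look.py <<'E'
import sys
from h import *
np.set_printoptions(precision=4,suppress=True)
s=telemetry.get_state();print(s['t'],s['eef_pos'],s['ee_rot'],s['force'],s['width'])
f=grab_frame('wrist');save(f,sys.argv[1])
for n in sys.argv[2:]:
    for r in pinpoint('wrist',n)[:3]: print(n,round(r['p'],2),np.round(r['location']),onz(f,r['location'],Z[n]))
E
python3 look.py w1.png jar lid knob jar_body shoe mouth
```

```text
t: 2.3
eef_pos: [0.5059, -0.2713, 0.2455]
ee_rot: [3.141, 0.0, 1.397]
force: [0.2, 0.4, -0.1]
width: 0.0878
2.3 [ 0.5059 -0.2713  0.2455] [3.1415 0.0001 1.3968] [ 0.2247  0.3899 -0.1084] 0.0878243572281935
jar 0.74 [260. 176.] [ 0.5088 -0.2705  0.    ]
lid 0.79 [267.  60.] [ 0.3772 -0.2406  0.072 ]
lid 0.76 [168. 180.] [ 0.4824 -0.3739  0.072 ]
knob 0.95 [158. 186.] [ 0.4832 -0.3748  0.102 ]
knob 0.59 [266. 195.] [ 0.5117 -0.2653  0.102 ]
```

View pics/w1.png

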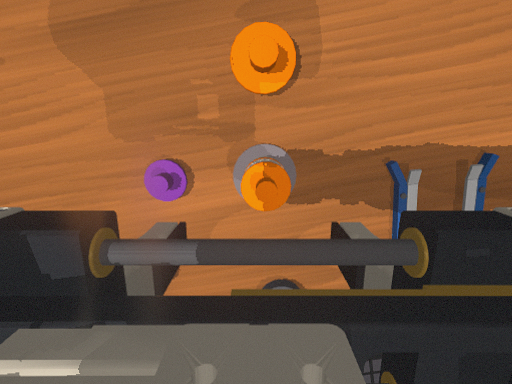

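```bash
python3 -m inch '1 0.4 0.3 -5; 1 0.4 0.3 -10' 2>&1 | tail -1; python3 -m inch '1 0.4 0.3 -5 0 0 0; 1 0.4 0.3 -10 0 0 0; 1 0.4 0.3 -15 0 0 0; 1 0.4 0.3 -19.1 0 0 0; 1 0.4 0.3 -19.1 0 0 0; 1 0.4 0.3 -19.1 0 0 0' 25
```

```text
invalid input at $[0]: expected 7 numbers
t: 3.4
eef_pos: [0.5099, -0.2705, 0.0557]
ee_rot: [3.14, 0.001, 1.393]
force: [1.7, 0.2, -0.4]
width: 0.088
```

```bash
python3 -m inch '0 0 0 0 0 0 0; 0 0 0 0 0 0 0; 0 0 0 0 0 0 0; 0 0 0 0 0 0 0; 0 0 0 0 0 0 0; 0 0 0 0.5 0 0 0; 0 0 0 2.5 0 0 0; 0 0 0 2.5 0 0 0' 25
python3 - <<'E'
from h import *
np.set_printoptions(precision=4,suppress=True)
for c in ['top','scene']:
    f=grab_frame(c); rs=regions_of(c,'shoe')
    im=f['pixels']; hsv=cv2.cvtColor(im,cv2.COLOR_RGB2HSV)
    m=(abs(hsv[...,0].astype(int)-110)<15)&(hsv[...,1]>120)&(hsv[...,2]>50)
    for r in rs[:2]: print(c,r['p'],r['bbox'])
    b=rs[0]['bbox']; k=np.zeros_like(m); k[max(0,int(b[1])-6):int(b[3])+7,int(b[0])-6:int(b[2])+7]=1; m&=k
    v,u=np.nonzero(m)
    P=np.array([onz(f,(a,d),.013)[:2] for a,d in zip(u,v)])
    C=P.mean(0); w,V=np.linalg.eigh(np.cov((P-C).T)); a=V[:,1]*np.sign(V[0,1]); n=np.array([-a[1],a[0]])
    L=(P-C)@a; T=(P-C)@n
    # rail lines separately
    for s in (-1,1):
        q=P[(T*s>0)&(L>-.035)]; x,y=q.mean(0); p=np.polyfit(q[:,0],q[:,1],1); print(' rail',s,(x,y),np.arctan(p[0]))
    print(c,len(P),'C',C,'yaw',np.arctan2(a[1],a[0]),'L',L.min(),L.max(),'T',T.min(),T.max(),'mouth',C+a*L.min(),'end',C+a*L.max())
    for n_ in ('mouth','shoe','jar','jar_body'):
        for r in pinpoint(c,n_)[:1]: print(n_,r['p'],onz(f,r['location'],Z[n_]+(.025 if 'jar' in n_ else 0)))
    save(f,c+'1.png')
s=telemetry.get_state();print(s['eef_pos'],s['width'],s['force'])
t=cv2.imread('pics/top1.png')[125:285,200:400]
cv2.imwrite('pics/topc.png',cv2.resize(t,None,fx=4,fy=3.7,interpolation=cv2.INTER_CUBIC)[:600])
E
```

```text
t: 4.4
eef_pos: [0.5102, -0.2706, 0.0812]
ee_rot: [3.139, 0.001, 1.393]
force: [0.4, 0.2, -6.2]
width: 0.0566
top 0.89 [245.9, 142.5, 268.1, 192.9]
 rail -1 (np.float64(0.6262452642110461), np.float64(0.018484331621270382)) -0.11422906253704454
 rail 1 (np.float64(0.6454359315111802), np.float64(0.020895288183272447)) -0.10673398350740075
top 122 C [0.6104 0.0231] yaw -0.13105354249494247 L -0.07772290118275223 0.07406210851746661 T -0.007227020189510571 0.0093439316511731 mouth [0.5333 0.0333] end [0.6838 0.0134]
mouth 0.81 [ 0.5319 -0.0147  0.    ]
shoe 0.56 [ 0.6081 -0.0452  0.    ]
jar 0.67 [ 0.5117 -0.2673  0.025 ]
jar_body 0.56 [ 0.5089 -0.2654  0.079 ]
scene 0.62 [165.3, 157.5, 183.1, 171.0]<stdin>:11: RuntimeWarning: Mean of empty slice.
  ret = ret.dtype.type(ret / rcount)
  avg = a.mean(axis, **keepdims_kw)
  ret = um.true_divide(
<stdin>:11: RuntimeWarning: Degrees of freedom <= 0 for slice
  c *= np.true_divide(1, fact)
  c *= np.true_divide(1, fact)
Traceback (most recent call last):
ValueError: not enough values to unpack (expected 2, got 0)

During handling of the above exception, another exception occurred:

Traceback (most recent call last):
numpy.linalg.LinAlgError: 0-dimensional array given. Array must be at least two-dimensional
```

```bash
python3 - <<'E'
from h import *
np.set_printoptions(precision=4,suppress=True)
for c,b in [('top',(236,136,298,206)),('scene',(210,185,274,238))]:
    f=grab_frame(c); im=cv2.imread(f'pics/{c}0.png')
    hsv=cv2.cvtColor(im,cv2.COLOR_BGR2HSV)
    m=(abs(hsv[...,0].astype(int)-110)<15)&(hsv[...,1]>110)&(hsv[...,2]>40)
    k=np.zeros_like(m); k[b[1]:b[3],b[0]:b[2]]=1; m&=k
    v,u=np.nonzero(m)
    P=np.array([onz(f,(a,d),.012)[:2] for a,d in zip(u,v)])
    C=P.mean(0); y0=-.15
    for _ in range(5):
        a=np.array([np.cos(y0),np.sin(y0)]); n=np.array([-a[1],a[0]])
        L=(P-C)@a; T=(P-C)@n; T0=(T.min()+T.max())/2; T=T-T0
        sl=[];off=[]
        for s in (-1,1):
            i=(T*s>0)&(L>L.max()-.11); p=np.polyfit(L[i],T[i],1); sl.append(p[0]); off.append(np.polyval(p,0))
        y0+=np.arctan(np.mean(sl))
    axisp=C+n*(T0+np.mean(off))
    print(c,len(P),'yaw',y0,'slopes',sl,'off',off,'pt',axisp,'mouth end',axisp+a*L.min(),'back end',axisp+a*L.max(),'len',np.ptp(L))
    org=axisp+a*(L.max()-.068); print(' origin from back',org,'mouth-> origin',axisp+a*(L.min()+.086))
    big=cv2.resize(im[b[1]-6:b[3]+6,b[0]-6:b[2]+6],None,fx=7,fy=7,interpolation=cv2.INTER_CUBIC)
    mm=cv2.resize(m[b[1]-6:b[3]+6,b[0]-6:b[2]+6].astype(np.uint8)*255,None,fx=7,fy=7)
    cs=cv2.findContours(mm,cv2.RETR_EXTERNAL,cv2.CHAIN_APPROX_NONE)[0] if c else 0
    if c=='top':
        cv2.drawContours(big,cs,-1,(0,0,255),1)
        q=proj(f,[[*axisp+a*x,.012] for x in (L.min(),L.max())]); q=((q-[b[0]-6,b[1]-6]+.5)*7).astype(int)
        cv2.line(big,tuple(map(int,q[0])),tuple(map(int,q[1])),(0,255,0),1)
        cv2.imwrite('pics/topc.png',big)
E
```

```text
top 285 yaw -0.0732777337298926 slopes [np.float64(0.021062114377048434), np.float64(-0.02106211189780053)] off [np.float64(-0.05618337903332035), np.float64(0.0516617267510715)] pt [ 0.6002 -0.0311] mouth end [ 0.5249 -0.0255] back end [ 0.6805 -0.037 ] len 0.15608965113601572
 origin from back [ 0.6127 -0.032 ] mouth-> origin [ 0.6106 -0.0318]
scene 170 yaw -0.021789800519559185 slopes [np.float64(0.08624309063683915), np.float64(-0.08621723861929481)] off [np.float64(-0.060601029025712384), np.float64(0.048414130705604394)] pt [ 0.6146 -0.0309] mouth end [ 0.5234 -0.0289] back end [ 0.6901 -0.0325] len 0.16671879394986006
 origin from back [ 0.6221 -0.031 ] mouth-> origin [ 0.6094 -0.0308]
```

View pics/topc.png

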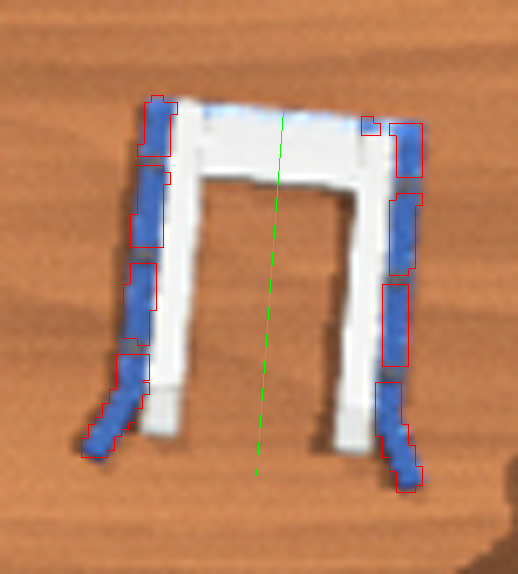

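The top crop shows the shoe's left rail from (157,105) to (130,365), the right rail from (408,130) to (388,400), and the guide tips near (95,455) and (408,485). I'll turn those into an axis, and project the shoe model to check it.

```bash
python3 - <<'E'
from h import *
from scipy.optimize import least_squares
np.set_printoptions(precision=4,suppress=True)
f=grab_frame('top')
g=lambda x,y:np.array([x/7-.5+230,y/7-.5+130])
# crop points: white(lip) edges, sub-pixel by gradient on raw image
im=cv2.imread('pics/top0.png').astype(float); br=im[...,2]  # red channel: white high, blue low
b=im[...,0]-im[...,2]
# per image row: centroid of blue-ness weight on each side
res=[]
for side,(u0,u1) in {'L':(243,258),'R':(281,294)}.items():
    pts=[]
    for v in range(147,183):
        w=np.clip(b[v,u0:u1]-10,0,None)
        if w.sum()>60: pts.append(onz(f,((w*np.arange(u0,u1)).sum()/w.sum(),v),.014)[:2])
    pts=np.array(pts); pts=pts[(pts[:,0]>.575)&(pts[:,0]<.67)]
    p=np.polyfit(pts[:,0],pts[:,1],1); r=pts[:,1]-np.polyval(p,pts[:,0])
    i=abs(r)<2*r.std(); p=np.polyfit(pts[i,0],pts[i,1],1); res.append(p)
    print(side,len(pts),'yaw',np.arctan(p[0]),'y@0.61',np.polyval(p,.61),r.std())
p=np.mean(res,0); print('axis yaw',np.arctan(p[0]),'y@.525,.61',np.polyval(p,[.525,.61]))
for n,(x,y,z) in dict(tipL=(92,452,.016),tipR=(410,487,.016),backL=(157,97,.016),backR=(423,123,.016),lipL=(160,436,.022),lipR=(353,452,.022),coverL=(200,178,.016),coverR=(357,188,.016)).items():
    print(n,onz(f,g(x,y),z))
E
```

```text
L 30 yaw -0.09156722540621329 y@0.61 0.021653284857668223 0.0005759292892595772
R 30 yaw -0.08855397963637768 y@0.61 -0.0850106584462044 0.00048407611444236504
axis yaw -0.0900608075057975 y@.525,.61 [-0.024  -0.0317]
tipL [0.5338 0.0427 0.016 ]
tipR [ 0.5197 -0.089   0.016 ]
backL [0.6853 0.0165 0.016 ]
backR [ 0.6745 -0.0958  0.016 ]
lipL [0.5398 0.0145 0.022 ]
lipR [ 0.5334 -0.0651  0.022 ]
coverL [ 0.6503 -0.0018  0.016 ]
coverR [ 0.6462 -0.0678  0.016 ]
```

```bash
python3 -m inch '0 0 3 1 0 0 0; 0 -1 8 1 0 0 2; 0 -2 13 1 0 0 4; 0 -3 18 1 0 0 5; 0 -4 22 1 0 0 5; 0 -4.8 25.2 1 0 0 5; 0 -4.8 25.2 0 0 0 5; 0 -4.8 25.2 -1 0 0 5; 0 -4.8 25.2 -2 0 0 5; 0 -4.8 25.2 -2.3 0 0 5; 0 -4.8 25.2 -2.3 0 0 5' 25; python3 look.py w2.png jar knob; python3 - <<'E'
from h import *
f=grab_frame('top');save(f,'top2.png')
t=cv2.imread('pics/top2.png')[125:285,200:360];cv2.imwrite('pics/top2c.png',cv2.resize(t,None,fx=3.7,fy=3.7))
E
```

```text
t: 6.32
eef_pos: [0.4619, -0.0191, 0.0572]
ee_rot: [3.141, 0.001, 1.479]
force: [-0.0, -0.2, -6.1]
width: 0.0563
6.325 [ 0.4619 -0.0191  0.0572] [3.1411 0.0009 1.4794] [-0.0243 -0.2111 -6.1415] 0.05627250331788809
jar 0.59 [259. 214.] [ 0.4599 -0.0192  0.    ]
knob 0.9 [257. 296.] [ 0.4605 -0.0203  0.102 ]
```

View pics/w2.png

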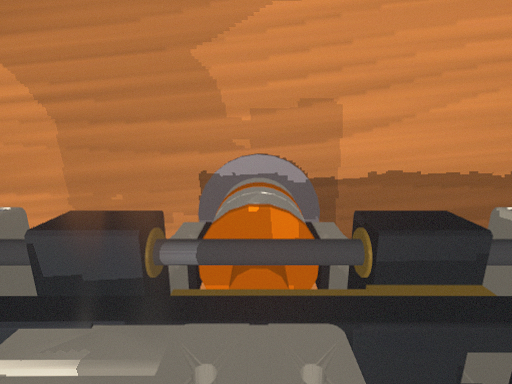

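The jar sits centred in the jaws, with its foot at pixel (259,190). I lower it to the table and slide it in.

```bash
python3 -m inch '0 0 0.08 -0.15 0 0 0; 0 1 0 -0.15 0 0 0; 0 2 -0.1 -0.15 0 0 0; 0 3 -0.2 -0.15 0 0 0; 0 4 -0.28 -0.15 0 0 0; 0 5 -0.37 -0.15 0 0 0; 0 6 -0.46 -0.15 0 0 0; 0 7 -0.55 -0.15 0 0 0; 0 7 -0.55 -0.15 0 0 0' 25
```

```text
t: 7.65
eef_pos: [0.5343, -0.0241, 0.0566]
ee_rot: [3.138, 0.0, 1.48]
force: [2.2, -1.0, 2.9]
width: 0.0561
```

```bash
python3 -m inch '0 0 0 0.05 0 0 0; 0 0.8 -0.12 0.05 0 0 0; 0 1.6 -0.2 0.05 0 0 0; 0 2.4 -0.28 0.05 0 0 0; 0 3.2 -0.35 0.05 0 0 0; 0 4 -0.43 0.05 0 0 0; 0 4.8 -0.5 0.05 0 0 0; 0 4.8 -0.5 0.05 0 0 0' 25
```

```text
t: 8.65
eef_pos: [0.5829, -0.0291, 0.0569]
ee_rot: [3.137, 0.0, 1.48]
force: [-0.4, 0.2, -6.1]
width: 0.0558
```

```bash
python3 -m inch '0 0.5 -0.04 -0.02 0 0 0; 0 1 -0.09 -0.02 0 0 0; 0 1.5 -0.13 -0.02 0 0 0; 0 1.8 -0.16 -0.02 0 0 0; 0 2.1 -0.19 -0.02 0 0 0; 0 2.1 -0.19 -0.02 0 0 0' 25
```

```text
t: 9.4
eef_pos: [0.6043, -0.031, 0.0568]
ee_rot: [3.137, -0.0, 1.48]
force: [0.8, -0.8, -5.5]
width: 0.0562
```

```bash
python3 -m inch '0 0.25 -0.02 -0.05 0 0 0; 0 0.5 -0.04 -0.05 0 0 0; 0 0.5 -0.04 -0.05 0 0 0' 25; python3 -m inch '0 0.2 -0.02 0 0 0 0; 0 0.4 -0.04 0 0 0 0; 0 0.4 -0.04 0 0 0 0'
```

```text
t: 9.78
eef_pos: [0.6096, -0.0314, 0.0567]
ee_rot: [3.136, -0.0, 1.48]
force: [-1.5, 1.2, 0.9]
width: 0.0561
t: 10.15
eef_pos: [0.6116, -0.0322, 0.0569]
ee_rot: [3.14, 0.001, 1.48]
force: [-9.9, 0.4, 8.4]
width: 0.0556
```

```bash
python3 -m inch '0 0.2 -0.02 -0.03 0 0 0; 0 0.3 -0.03 -0.03 0 0 0; 0 0.3 -0.03 -0.03 0 0 0; 0 0.3 -0.03 -0.03 0 0 0' 25; python3 -c "
from h import *;s=telemetry.get_state();print(s['eef_pos'],s['force'],s['moment'],s['ee_rot'])"
```

```text
t: 10.65
eef_pos: [0.6124, -0.0324, 0.0572]
ee_rot: [-3.14, 0.001, 1.48]
force: [-12.0, 4.0, 11.4]
width: 0.0561
[ 0.61235452 -0.03238395  0.05718936] [-11.95959073   3.9834259   11.44727679] [1.40549227 4.28173377 0.04272341] [-3.13975621e+00  1.11363033e-03  1.47987527e+00]
```

```bash
python3 -m inch '1 0 0 0 0 0 0; 1 0 0 0 0 0 0; 1 0 0 0 0 0 0; 1 0 0 0 0 0 0; 1 0 0 2 0 0 0; 1 0 0 6 0 0 0; 1 0 0 10 0 0 0; 1 0 0 10 0 0 0' 25; python3 look.py w3.png jar knob lid; python3 - <<'E'
from h import *
f=grab_frame('scene');print([ (round(r['p'],2),onz(f,r['location'],.102)) for r in pinpoint('scene','knob')])
E
```

```text
t: 11.65
eef_pos: [0.6146, -0.0322, 0.1609]
ee_rot: [3.137, -0.0, 1.48]
force: [0.8, -0.1, 0.5]
width: 0.0879
11.65 [ 0.6146 -0.0322  0.1609] [ 3.1369 -0.0004  1.4803] [ 0.7927 -0.0764  0.5358] 0.0878683471095643
knob 0.86 [256. 207.] [ 0.6079 -0.0339  0.102 ]
lid 0.71 [255. 197.] [ 0.6079 -0.0349  0.072 ]
[(0.62, array([ 0.54959379, -0.36694471,  0.102     ])), (0.61, array([ 0.42869335, -0.22120375,  0.102     ])), (0.56, array([ 0.61363172, -0.03462556,  0.102     ]))]
```

View pics/w3.png

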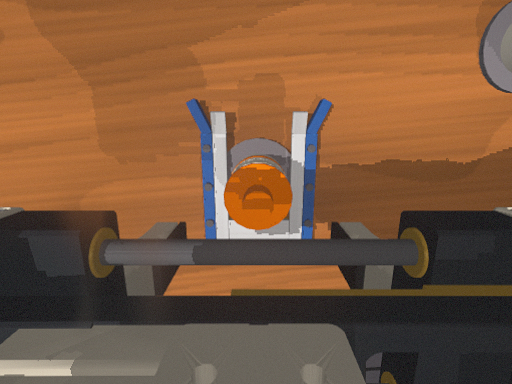

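The jar stands between the lips with its knob at (257,200). My earlier push mixed downward load with x force, so I'll regrip the body and confirm the stop without vertical load.

```bash
python3 -m inch '1 -0.4 0 0 0 0 0; 1 -0.4 0 -5 0 0 0; 1 -0.4 0 -9 0 0 0; 1 -0.4 0 -10.4 0 0 0; 1 -0.4 0 -10.4 0 0 0; 0 -0.4 0 -10.4 0 0 0; 0 -0.4 0 -10.4 0 0 0; 0 -0.4 0 -10.4 0 0 0; 0 -0.4 0 -10.4 0 0 0; 0 -0.4 0 -10.4 0 0 0' 30; python3 -m inch '0 0.1 -0.01 0.02 0 0 0; 0 0.2 -0.02 0.02 0 0 0; 0 0.2 -0.02 0.02 0 0 0';python3 -m inch '0 0.1 -0.01 0.02 0 0 0; 0 0.2 -0.02 0.02 0 0 0; 0 0.2 -0.02 0.02 0 0 0'
```

```text
t: 13.2
eef_pos: [0.6081, -0.0324, 0.0527]
ee_rot: [-3.139, 0.001, 1.48]
force: [-2.2, 1.3, 5.9]
width: 0.0556
t: 13.58
eef_pos: [0.6086, -0.0325, 0.0527]
ee_rot: [-3.136, 0.002, 1.48]
force: [-6.4, 2.1, 6.3]
width: 0.056
t: 13.95
eef_pos: [0.6087, -0.0327, 0.0527]
ee_rot: [-3.132, 0.002, 1.479]
force: [-7.0, 4.0, 8.2]
width: 0.056
```

```bash
python3 -m inch '1 -0.1 0 0 0 0 0; 1 -0.1 0 0 0 0 0; 1 -0.1 0 0.3 0 0 0; 1 -0.1 0 0.3 0 0 0; 1 -0.1 0 0.3 0 0 0; 1 -0.1 0 0.3 0 0 0' 30; python3 -m inch '0 0 0 0 0 0 0; 0 0 0 0 0 0 0; 0 0 0 0 0 0 0; 0 0 0 0 0 0 0; 0 0 0 0 0 0 0; 0 0 0 0 0 0 0' 30; python3 -m inch '0 0.1 -0.01 0.05 0 0 0; 0 0.2 -0.02 0.05 0 0 0; 0 0.3 -0.03 0.05 0 0 0; 0 0.3 -0.03 0.05 0 0 0'
```

```text
t: 14.7
eef_pos: [0.6077, -0.0327, 0.0557]
ee_rot: [-3.132, 0.002, 1.479]
force: [-0.8, -0.0, -0.4]
width: 0.0878
t: 15.45
eef_pos: [0.6078, -0.0326, 0.0557]
ee_rot: [-3.133, 0.002, 1.479]
force: [-0.0, 1.4, 0.3]
width: 0.0557
t: 15.95
eef_pos: [0.6085, -0.0329, 0.0559]
ee_rot: [-3.128, 0.003, 1.479]
force: [-8.5, 3.6, 5.4]
width: 0.0559
```

The push from zero load met about 8.5 N of resistance after 0.7 mm, with little vertical force, so the jar is against the stop. I release, rise and take the knob.

```bash
python3 -m inch '1 0 0.03 0 0 0 0; 1 0 0.03 0 0 0 0; 1 0 0.03 0 0 0 0; 1 0 0.03 2 0 -0.7 0; 1 0 0.03 4 0 -0.7 0; 1 0 0.03 4.6 0 -0.7 0; 1 0 0.03 4.6 0 -0.7 0; 1 0 0.03 4.6 0 -0.7 0; 1 0 0.03 4.6 0 -0.7 0' 30; python3 look.py w4.png knob lid jar
```

```text
t: 17.08
eef_pos: [0.6081, -0.0327, 0.1013]
ee_rot: [-3.139, 0.002, 1.479]
force: [0.2, 0.3, 0.9]
width: 0.0874
17.075 [ 0.6081 -0.0327  0.1013] [-3.1395  0.0018  1.4789] [0.2138 0.3201 0.9454] 0.08742756172613704
knob 0.7 [256. 251.] [ 0.6085 -0.0349  0.102 ]
lid 0.76 [257. 228.] [ 0.6067 -0.0343  0.072 ]
```

View pics/w4.png

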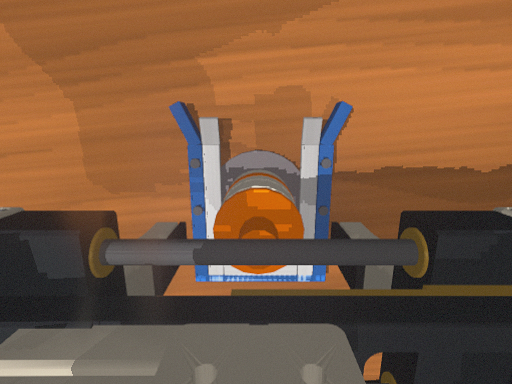

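The jar is home and the knob at (257,240) is centred between the open jaws. Now I close on it.

```bash
python3 -m inch '0 0 0 0 0 0 0; 0 0 0 0 0 0 0; 0 0 0 0 0 0 0; 0 0 0 0 0 0 0; 0 0 0 0 0 0 0; 0 0 0 0 0 0 0; 0 0 0 0 0 0 0; 0 0 0 0 0 0 0' 45; python3 -m inch '0 0 0 0.1 0 0 0; 0 0 0 0.2 0 0 0; 0 0 0 0.3 0 0 0; 0 0 0 0.4 0 0 0; 0 0 0 0.4 0 0 0'
```

```text
t: 18.27
eef_pos: [0.6083, -0.0327, 0.1016]
ee_rot: [-3.14, 0.002, 1.479]
force: [-0.1, -0.1, -0.0]
width: 0.0231
t: 18.9
eef_pos: [0.6079, -0.0327, 0.1053]
ee_rot: [-3.139, 0.002, 1.479]
force: [-1.7, -0.3, -6.3]
width: 0.0227
```

```bash
python3 -m inch '0 0 0 0.1 0 0 0; 0 0 0 0.2 0 0 0; 0 0 0 0.3 0 0 0; 0 0 0 0.3 0 0 0'; python3 -m inch '0 0 0 0.1 0 0 0; 0 0 0 0.2 0 0 0; 0 0 0 0.3 0 0 0; 0 0 0 0.3 0 0 0'
```

```text
t: 19.4
eef_pos: [0.6074, -0.0327, 0.1077]
ee_rot: [-3.138, 0.002, 1.479]
force: [-2.2, 1.0, -13.0]
width: 0.0229
t: 19.9
eef_pos: [0.6092, -0.0326, 0.1128]
ee_rot: [3.141, 0.001, 1.479]
force: [0.7, 0.4, -0.2]
width: 0.0231
```

```bash
python3 -m inch '0 0 0 0.2 0 0 0; 0 0 0 0.5 0 0 0; 0 0 0 0.8 0 0 0; 0 0 0 1 0 0 0; 0 0 0 1 0 0 0; 0 0 0 1 0 0 0; 0 0 0 1 0 0 0'; python3 look.py w5.png knob lid jar; python3 - <<'E'
from h import *
f=grab_frame('scene');save(f,'s5.png')
t=cv2.imread('pics/s5.png')[125:245,190:310];w=cv2.imread('pics/w5.png')[100:300,150:370]
cv2.imwrite('pics/f5.png',np.hstack([cv2.resize(t,(400,400),interpolation=cv2.INTER_CUBIC),cv2.resize(w,(400,400))]))
E
```

```text
t: 20.78
eef_pos: [0.6091, -0.0326, 0.1226]
ee_rot: [3.141, 0.002, 1.479]
force: [-0.5, -0.4, -0.8]
width: 0.0224
20.775 [ 0.6091 -0.0326  0.1226] [3.1414 0.0015 1.4794] [-0.5425 -0.3794 -0.7507] 0.022437009317947003
knob 0.64 [257. 251.] [ 0.6197 -0.035   0.102 ]
lid 0.67 [256. 231.] [ 0.6179 -0.0357  0.072 ]
jar 0.56 [257. 194.] [ 0.6075 -0.0345  0.    ]
jar 0.28 [ 46. 303.] [ 0.708  -0.2739  0.    ]
```

View pics/f5.png

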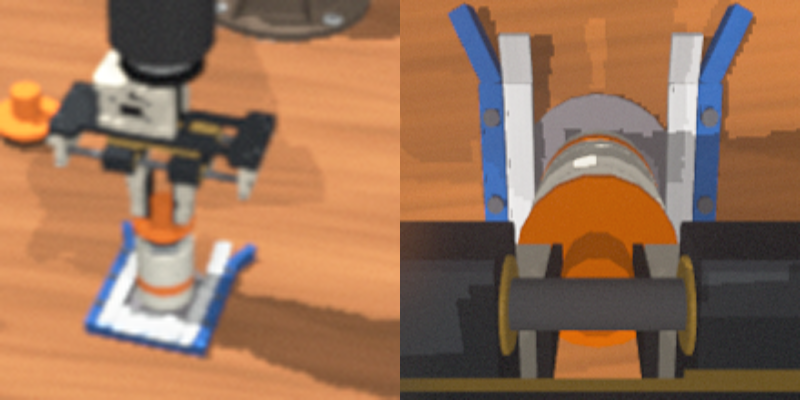

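The lid is in the jaws at about (160,225) in the left half, level, with the jar standing in the shoe below it. The wrist carries only about 0.75 N, roughly the lid's weight.

```bash
python3 -c "
from h import *
print(arm.job_done()); s=telemetry.get_state(); print(s['t'],s['eef_pos'],s['force'],s['width'])"
```

```text
the job is handed in; nothing more can be done
None
the job is handed in; nothing more can be done
```

I slid the sealed orange-lidded jar into the shoe until it pressed on the hidden stop, released it, and pulled the lid up by its knob until the seal gave. The job is handed in at about 21 s of the 64 s allowed; no verdict was reported.

- **Stop:** The first push also loaded the table, so its reading was unclear. I regripped the jar twice. The last push started from zero load and met about 8.5 N after 0.7 mm of travel. The stop is hidden, so force is the only evidence that the jar is home.
- **Seal:** It let go just after a 13 N pull. The highest the lid was read after that was about 11 mm above where I gripped it.
- **Final state:** The gripper is closed on the knob (22 mm opening). The wrist carries about 0.75 N, close to the lid's own weight, so the lid appears clear of the jar. By arm travel its underside is about 21 mm above the rim, with the tool within 0.1 degrees of vertical. The last picture shows the jar standing in the shoe beneath it.
- **Disagreements:** The picture estimates of the lid's and the jar's positions differ by about 10 mm in x. I put this down to assuming the closed-lid height after raising it, and trusted the arm's own reading, which puts them within 2 mm. One regrip ended about 4 mm lower than commanded, so I raised the gripper before the confirming push.
- **Other objects:** I never touched the blue-lidded jar or the other things, but I didn't measure their positions again at the end.

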